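Pin the tube wheel hub to the flat of its shaft

TASK

On the tube rotator, turn the shaft with its ball-ended lever until the flat of the shaft faces straight up at the setscrew in the hub (lever upright), and let go of the lever. Then take the larger of the two T-handled hex keys, stand it fully down in the socket of the setscrew and tighten clockwise until the screw bears firmly on the flat, at about 0.25 newton metre: more than 0.35 may spoil it. Let go, leaving the key standing in the socket, and do not disturb the other key or the things on the bench.

Things in the scene. Friction and masses are not known exactly. Their poses are not given: they have to be found in the camera images.
- rotator: tube rotator, fixed: white base 140 x 280 x 14 mm (x, y, z), a horizontal steel shaft along its y, 78 mm up, in two 84 mm high pedestals (y = 58, -120 mm). Over the origin an aluminium hub, 60 mm diameter, 50 mm long, with the round setscrew boss (36 mm wide, top at 134 mm) on it. Tube wheel, 120 mm diameter, at y = -88; lever at y = 116. Origin: centre of the underside, below the screw; z up
- mouth (a point): centre of the boss top, 134 mm over the bench, axes as the rotator's; the key goes in straight down. Funnel 29 mm wide narrowing to 20 mm at 5.5 mm down; then the screw's hexagon socket, 14.6 mm across flats, whose rim is 6 mm down (plus 5 mm per rad turned). The floor for the key tip is 26 mm down. A key stopped 5 to 8 mm down is on the rim and drops in when turned to match
- screw: the setscrew, a dark steel screw of 24 mm diameter inside the boss, with a rounded 8 mm point on its underside. It goes down 5 mm per radian (steep thread); origin: centre of its upper end
- screw_turn (a joint): turn of the setscrew, rad, clockwise from above, 0 at the start with two socket corners along the rotator's x; at v the socket is turned -v about z. Thread friction 0.05 to 0.1 N m until the point meets the flat, at 0.9 to 1.35 (varies with bearing play: feel it); then +0.2 N m per 0.1 rad: 0.15 N m is just tight, 0.25 good, over 0.35 too much. On the round of the shaft it stops at 0 to 0.45
- drive_shaft: the shaft as it lies in its bearings (it does not turn with the shaft); 30 mm diameter with one flat along its whole length, cut 4.5 mm deep and 21 mm wide; origin: on the shaft's axis, straight below the setscrew
- shaft (a joint): angle of the shaft, rad: 0 when the flat faces straight up and the lever stands upright; positive when the lever leans towards the rotator's +x. It starts at 0.5 to 1.0, can turn from -1.3 to 1.3, needs about 0.16 N m (2.5 N at the ball) and stays where it is left
- lever_knob (a point): centre of the black ball, 22 mm diameter, on the end of the 10 mm lever rod; 65 mm from the shaft's axis, 116 mm along +y of the rotator from the screw. The flat faces the way the lever points. Pinch it from above, fingers closing along the rotator's y (the ball turns between them), and lead it along its arc
- key: larger T-handled hex key, 120 to 195 g, upright in one hole of the stand: hexagon shank 14 mm across flats (two corners along its x), 85 mm long, an 18 mm round collar 37 to 45 mm up, under a black handle 54 mm long (x), 30 mm thick (y), 30 mm high; tip tapered over 5 mm. Origin: centre of the tip end; z up; handle centre 100 mm up, top 115 mm
- key_handle (a point): centre of the larger key's handle, 100 mm above the tip; x along the handle's length, grip across the 30 mm thickness (y)
- key_tip (a point): centre of the end of the larger key's tip
- small_key: the smaller T-handled hex key, 8 mm, with a handle 42 x 22 x 24 mm, centre 78 mm up; in the other hole of the stand; too small for this screw, to be left alone. Origin: its tip
- stand: grey block fixed to the bench, 50 x 170 x 50 mm (x, y, z) with two square holes (19 mm wide) 55 mm either side of its middle along y, 45 mm deep, so that the key tips stand 5 mm above the bench; origin: centre of its underside
- reagent: bystander: bottle 60 mm diameter, 115 mm tall, orange cap; origin under its centre
- beaker: bystander: glass beaker 70 mm diameter, 85 mm tall; origin under its centre
- tip_box: bystander: blue box of pipette tips with clear lid, 64 x 124 x 57 mm; origin under its centre
Mind the look-alikes: they are no part of the job. What is shaped like the key but blue or orange is not meant.

How it is judged:
By the outcome, as a careful person would: the job done as asked, in the order asked, and still so for the second after the job is handed in, with the robot touching nothing.
It also fails if it takes over 69 s, if anything falls off the work surface, if the arm or the gripper's body presses on something with over 40 N, if the wrist force passes 120 N, or if a joint passes its speed limit or range.

ROBOT

A 6-joint arm with a two-finger parallel gripper is mounted at the origin on the work surface. World frame = base frame: x ahead of the robot, y to its left, z up, the work surface at z = 0. Lengths are in m, angles in rad, forces in N, time in s.
With the tool pointing down it reaches from about 0.375 to 0.9 m from the base axis. Payload 3.1 kg.
Tool frame: the origin (TCP) lies at the very end of the fingers, on their centre line; the grasp point (between the pads) lies 19 mm behind it (manip.tcp_to_grasp is the distance from the TCP to the grasp point, in m); z points along the fingers, y is the line along which they close (so a half turn about z gives the same grasp; the last joint's range is limited). The gripper opens to 85 mm and grips with 20 to 120 N. Pads are 22 mm wide; open, the fingers measure 114 mm over their backs; the gripper's body (76 mm by 85 mm) begins 54 mm behind the grasp point. The pads swing forward as they close: fully open they stand 13 mm farther back than shut.
Start: joints at [-1.52, 0.527, 1.433, -0, 1.181, -0.178], TCP at [0.142, -0.609, 0.201] pointing down, gripper open.
Joint ranges: [-3.08, 3.08], [-0.75, 2.2], [0.22, 2.44], [-1.43, 4.57], [0, 2.65], [-2.85, 2.85]. Speed limits (rad/s): [2.79, 2.79, 3.14, 3.14, 3.14, 3.14].

INTERFACE

Orientations are given as a unit quaternion [x, y, z, w].
In Python, from cell import status, capture, camera_params, job_done, manip gives the robot as it stands. The module is installed in compiled form; this text tells all that it offers.
- The arm moves only by the shell command python3 -m inch 'ROWS' [FORCE]. ROWS is JSON, a list of rows, each a list of 7 numbers: the shift along the world's x, y, z in cm, then the turn, a rotation vector about the world's x, y, z in rad, then the opening, from 0 (shut) to 1 (fully open). In form: [[x, y, z, rx, ry, rz, claw], ...]. A call has 1 to 20 rows; each row shifts and turns the commanded pose from where the row before left it; what a row does not reach is not made up. A row lasts 1/8 s, in which the tool goes at most 62.5 mm and 10.7 degrees, less where a joint would pass 70% of its speed; a pose out of reach is approached as far as the arm can. A call with a gripper value outside its range is refused whole. The fingers move at their own pace and stop on an object; FORCE is the grip in N (left out, the last holds). Time passes only in rows, so rows that do not move let the fingers close. It gives the time, the measured TCP pose, the force, the opening and the grip force at its end, in the units of the state.
- status.state(): the state, without advancing time (a new reading comes with each control period).
- capture(name): name is "scene" or "side" or "wrist"; returns the picture (420x560x3 uint8, blue, green, red); there is no depth.
- camera_params(name): a dict with "vertical_fov" (degrees; the focal length in pixels is half the picture's height over the tangent of half this angle, whatever the lens; pixels are square), "cx", "cy" (the principal point, pixels), "world_to_cam" (4x4, takes a point from world to camera coordinates); the wrist camera has in their place "hand_eye" (4x4, takes a point from camera to tool coordinates, whose origin is the TCP and whose axes are the flange's). Camera axes: x right, y down, z forward; pixel columns grow to the right and rows downward; lengths in m; the calibration is good to about 2 mm. The wrist camera is an equidistant fisheye: a pixel r from the principal point sees the ray r / f radians off the axis. A picture is of the moment at which its call begins: read the wrist's pose just before it. camera_params takes no time and is no camera call.
- job_done(): hands the job in; it is judged then, once.
The state is a dict: "time_s": time; "joint_pos": joint angles; "dq": joint speeds; "joint_torque": joint torques, N m; "position": TCP position; "tcp_rot": TCP orientation; "ft_force": force on the tool from outside, world axes, zero at the start; "moment": the same for the moment, N m; "gripper_width": opening from 0.0 (shut) to 1.0 (fully open); "grip_force": force on a finger pad.
Only numpy, scipy, OpenCV 4.12 (cv2) and the standard library are available. Lean on these libraries where they do the work, as an engineer would, in place of code of your own. Each camera call takes 0.05 s, during which the arm holds its last target. There are 200 camera calls.

## Working session

There is one attempt and no reset: what is moved stays moved. The work goes in short steps, Python scripts to look and compute and a shell command to move; the robot and the scene stay as the last step left them, time stands still between calls to the robot, and variables do not carry over. Pictures are saved under pics/ and viewed, at most 10 in all, crops included, and the job is handed in when it is done.

```bash
mkdir -p pics; python3 - <<'E'
from cell import *
import cv2
for n in ("scene","side"):
    cv2.imwrite(f"pics/{n}0.png",capture(n)); print(n,{k:(v if not hasattr(v,'tolist') else v.tolist()) for k,v in camera_params(n).items()})
s=status.state();print(s); print(camera_params("wrist"), manip.tcp_to_grasp)
E
```

```text
scene {'vertical_fov': 45.87928808670169, 'cx': 279.95595047180547, 'cy': 215.4232411159244, 'world_to_cam': [[-0.7313240265683393, 0.6818419907667291, 0.016020854881513932, 0.4935924422324533], [0.45980054450504937, 0.5102459004964547, -0.7267961064145995, -0.16053999154750062], [-0.5037346796049791, -0.5241570572393596, -0.6866664051120047, 1.5339452618432727], [0.0, 0.0, 0.0, 1.0]]}
side {'vertical_fov': 51.07291640940519, 'cx': 280.1625590618896, 'cy': 209.96134324999502, 'world_to_cam': [[0.9637521048271926, -0.266624418707827, -0.009659181635573002, -0.6304761313037561], [-0.17248268471742298, -0.5950253195369043, -0.7849806319793342, 0.1473532565344307], [0.20354754705922087, 0.7581927778993403, -0.6194449996791127, 0.9843744095103608], [0.0, 0.0, 0.0, 1.0]]}
{'time_s': 0.1, 'joint_pos': array([-1.52052844e+00,  5.28386795e-01,  1.43377263e+00,  2.96668539e-05,
        1.18143701e+00, -1.78505710e-01]), 'dq': array([-6.51092120e-04, -2.58000417e-03, -3.44554358e-03, -1.98313373e-03,
        3.92424769e-04,  1.75847315e-05]), 'joint_torque': array([-1.33162875e-04, -4.43304884e
[... 151 characters left out ...]
: array([ 9.93465106e-01,  1.14131848e-01,  7.78852519e-05, -9.98949405e-04]), 'ft_force': array([-0.1460494 , -0.61444813,  0.75123155]), 'moment': array([ 0.01349734, -0.02183996, -0.03187404]), 'grip_force': 0.0, 'gripper_width': 0.9993605640270729}
{'vertical_fov': 65.70646984690485, 'cx': 283.39782431517676, 'cy': 208.8067254206726, 'hand_eye': array([[ 2.64643517e-04, -9.52805062e-01, -3.03582681e-01,
         7.71609627e-02],
       [ 9.99999792e-01,  7.34075790e-05,  6.41342083e-04,
        -1.07079972e-03],
       [-5.88788713e-04, -3.03582788e-01,  9.52804883e-01,
        -1.73902666e-01],
       [ 0.00000000e+00,  0.00000000e+00,  0.00000000e+00,
         1.00000000e+00]])} 0.0187
```

View pics/scene0.png

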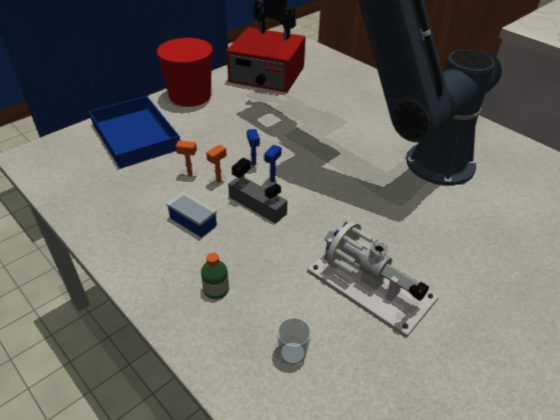

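View pics/side0.png

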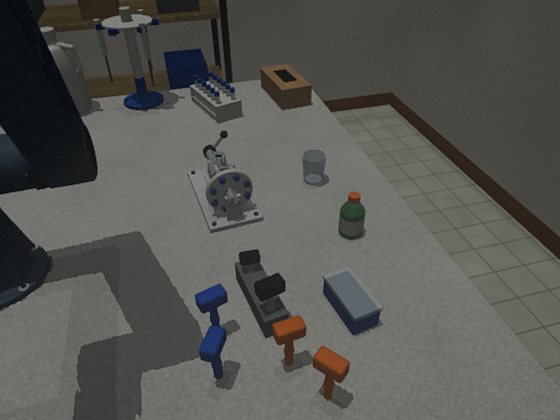

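The scene view shows the rotator at about (375,275) with its knob at (420,290), and the stand at (258,198). In the side view the rotator is at (228,190) with its knob at (224,134), and the stand is at (262,290). I'll enlarge both.

```bash
python3 - <<'E'
import cv2,numpy as np
a=cv2.imread("pics/scene0.png");b=cv2.imread("pics/side0.png")
def c(i,x,y,w=140,h=105):
    o=cv2.resize(i[y:y+h,x:x+w],(400,300),interpolation=cv2.INTER_CUBIC)
    o=cv2.convertScaleAbs(o,alpha=1.4,beta=15)
    for k in range(0,w,20):
        cv2.putText(o,str(x+k),(int(k*400/w),8),0,.3,(0,255,255));cv2.line(o,(int(k*400/w),0),(int(k*400/w),5),(0,255,255))
    for k in range(0,h,20): 
        cv2.putText(o,str(y+k),(0,int(k*300/h)+4),0,.3,(0,255,255))
    return o
cv2.imwrite("pics/crops0.png",np.vstack([np.hstack([c(a,302,220),c(a,200,130)]),np.hstack([c(b,165,125),c(b,195,238)])]))
E
```

```text
(no output)
```

View pics/crops0.png

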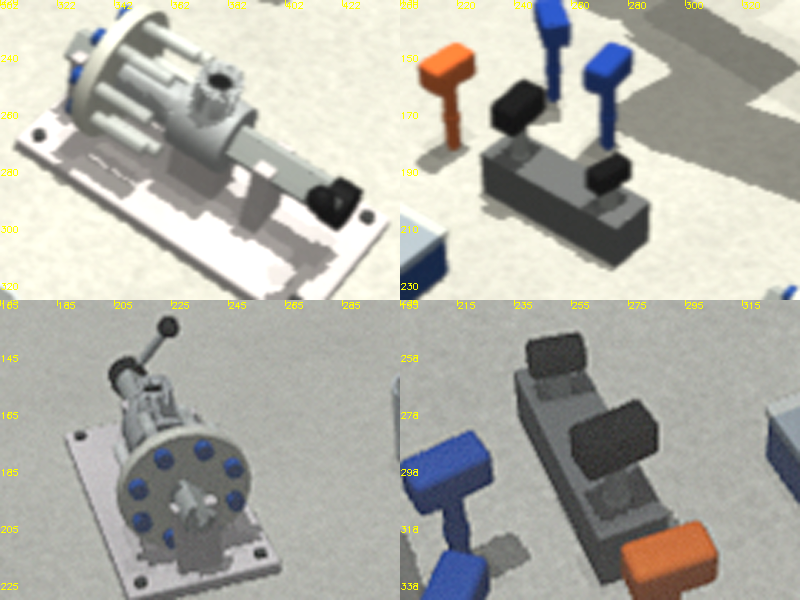

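```bash
cat > h.py <<'E'
import numpy as np,cv2
from cell import *
from scipy.optimize import least_squares
from scipy.spatial.transform import Rotation as R
def proj(n,P):
    p=camera_params(n);f=210/np.tan(np.radians(p["vertical_fov"])/2)
    T=np.array(p["world_to_cam"]);q=np.atleast_2d(P)@T[:3,:3].T+T[:3,3]
    return q[:,:2]/q[:,2:]*f+[p["cx"],p["cy"]]
def wproj(P,s):
    p=camera_params("wrist");f=210/np.tan(np.radians(p["vertical_fov"])/2);H=p["hand_eye"]
    t=(np.atleast_2d(P)-s["position"])@R.from_quat(s["tcp_rot"]).as_matrix()
    q=(t-H[:3,3])@H[:3,:3];r=np.hypot(q[:,0],q[:,1]);th=np.arctan2(r,q[:,2])
    return q[:,:2]/r[:,None]*(th*f)[:,None]+[p["cx"],p["cy"]]
def place(v,L):
    c,s=np.cos(v[2]),np.sin(v[2]);L=np.atleast_2d(L)
    return np.c_[v[0]+c*L[:,0]-s*L[:,1],v[1]+s*L[:,0]+c*L[:,1],L[:,2]]
E
python3 - <<'E'
from h import *
def fit(obs,v0):
    g=lambda v:np.concatenate([(proj(n,place(v,l if not callable(l) else l(v)))-uv).ravel() for n,l,uv in obs])
    r=least_squares(g,v0,loss="soft_l1");print(r.x.round(4),g(r.x).reshape(-1,2).round(1).tolist());return r.x
knob=lambda v:[.065*np.sin(v[3]),.116,.078+.065*np.cos(v[3])]
X,Y,Z=.07,.14,.014
fit([("scene",[X,-Y,Z],(307.2,270.8)),("scene",[X,-Y,Z],(307.2,270.8)),("scene",[-X,Y,Z],(438.5,297.7)),("side",[-X,Y,Z],(188.1,172.3)),("side",[X,-Y,Z],(263.4,218.5)),("side",[-X,-Y,Z],(211.2,229)),("scene",[0,0,.134],(379.7,248.7)),("side",knob,(223.8,134.5)),("scene",knob,(417,291))],[.55,-.05,0.2,.7])
for y in (0,):
  v=fit([("scene",[.025,-.085,.05],(228.7,183.6)),("scene",[.025,.085,.05],(274.9,213)),("scene",[-.025,.085,.05],(286.8,201)),("side",[-.025,.085,.05],(235.3,263.2)),("side",[-.025,-.085,.05],(266,327.3)),("side",[.025,-.085,.05],(290.2,312.2))],[.5,-.4,.2])
  for o in(-.055,.055): print(o,place(v,[0,o,.105]),proj("scene",place(v,[0,o,.105])),proj("side",place(v,[0,o,.105])))
for k,(a,b) in dict(big=((241.3,167.8),(269.9,287)),small=((272.5,190.9),(249.6,256.9))).items():
    r=least_squares(lambda p:np.r_[(proj("scene",p)-a).ravel(),(proj("side",p)-b).ravel()],[.5,-.4,.1]);print(k,r.x,r.cost)
E
```

```text
[0.5355 0.1658 0.1085 0.7503] [[-0.8, -0.5], [-0.8, -0.5], [1.0, -0.4], [-1.6, -2.6], [0.4, -5.0], [-0.6, -2.1], [-0.4, 0.1], [-0.9, -2.3], [-1.8, 0.3]]
[ 0.5489 -0.2342  0.1563] [[-2.8, 0.1], [-0.8, -2.9], [-1.0, -0.8], [-0.6, -1.0], [-0.4, -6.2], [-0.3, -0.1]]
-0.055 [[ 0.55750745 -0.28856453  0.105     ]] [[239.28625134 167.84455378]] [[270.84633542 285.81353396]]
0.055 [[ 0.54038704 -0.17990501  0.105     ]] [[271.22586887 184.43764396]] [[249.28575784 248.7373917 ]]
big [ 0.55446335 -0.2880431   0.10270971] 0.7976294099646468
small [ 0.53893598 -0.17889044  0.0819121 ] 0.3884576761426581
```

```bash
python3 -m inch '[[4.6,3.5,0.9,0,0,-0.009,1],[4.6,3.5,0.9,0,0,-0.009,1],[4.6,3.5,0.9,0,0,-0.009,1],[4.6,3.5,0.9,0,0,-0.009,1],[4.6,3.5,0.9,0,0,-0.009,1],[4.6,3.5,0.9,0,0,-0.009,1],[4.6,3.5,0.9,0,0,-0.009,1],[4.6,3.5,0.9,0,0,-0.009,1],[4.6,3.5,0.9,0,0,-0.009,0.6],[0,0,0,0,0,0,0.6],[0,0,0,0,0,0,0.6]]'
python3 - <<'E'
from h import *
s=status.state();i=capture("wrist");cv2.imwrite("pics/w1.png",i);np.save("w1.npy",np.r_[s["position"],s["tcp_rot"]])
print(s["position"],s["tcp_rot"],s["joint_pos"],wproj([[.5545,-.288,.105]],s))
cv2.imwrite("pics/w1v.png",cv2.resize(i,(800,600),interpolation=cv2.INTER_CUBIC))
E
```

```text
time_s: 1.48
position: [0.5551, -0.2934, 0.2811]
tcp_rot: [0.997, 0.074, -0.001, -0.0]
ft_force: [0.0, 0.1, -0.4]
gripper_width: 0.603
grip_force: 0.0
[ 0.55514288 -0.293407    0.28114097] [ 9.97239086e-01  7.42515026e-02 -9.08360863e-04 -3.06631399e-04] [-6.63510625e-01  4.57108307e-01  1.32464587e+00 -7.85433190e-04
  1.36159532e+00  7.58809625e-01] [[279.28753987 178.57279771]]
```

View pics/w1v.png

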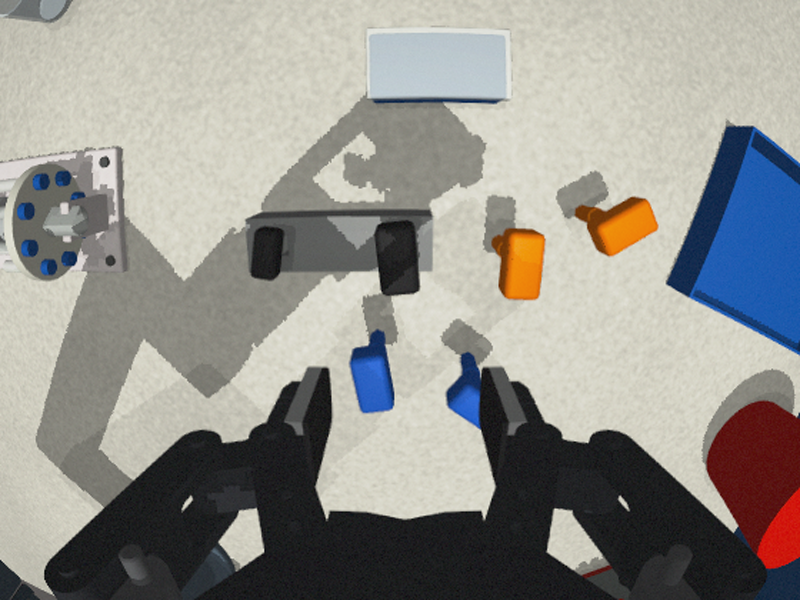

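The wrist view shows the larger key's handle at (398,258), within 3 px of the predicted point, and the small key at (266,252). I'll fit the handle pose by its silhouette.

```bash
cat >> h.py <<'E'
from scipy.optimize import minimize
def fitbox(img,s,v0,box,z0,z1,thr=45):
    m0=(img.max(2)<thr).astype(np.uint8)
    L=np.array([[a*box[0]/2,b*box[1]/2,z] for a in(-1,1) for b in(-1,1) for z in(z0,z1)])
    def mask(v,S=4):
        h=cv2.convexHull((wproj(place(v,L),s)*16*1).astype(np.float32)).round().astype(np.int32)
        m=np.zeros(img.shape[:2],np.uint8);cv2.fillConvexPoly(m,h,255,cv2.LINE_AA,4);return m/255.
    roi=cv2.dilate((mask(v0)>.5).astype(np.uint8),np.ones((13,13)))
    f=lambda v:(np.abs(mask(v)-m0)*roi).sum()
    sim=np.vstack([v0,v0+np.diag([.006,.006,.15])])
    r=minimize(f,v0,method="Nelder-Mead",options=dict(initial_simplex=sim,xatol=1e-5,fatol=.05));print("fit",r.x.round(4),r.fun.round(1),"of",mask(r.x).sum().round(0));return r.x
E
python3 - <<'E'
from h import *
i=cv2.imread("pics/w1.png");a=np.load("w1.npy");s=dict(position=a[:3],tcp_rot=a[3:])
for t in(35,45,55):
  for y in(.0,.2): fitbox(i,s,np.array([.5545,-.288,y]),(.054,.03),.09,.12,t)
  # small key
fitbox(i,s,np.array([.539,-.179,.2]),(.042,.022),.071,.095,45)
E
```

```text
fit [ 0.5598 -0.2687  0.9618] 802.1 of 1728.0
fit [ 0.5545 -0.286   0.2024] 1066.3 of 1624.0
fit [ 0.5519 -0.287   0.2403] 578.5 of 1621.0
fit [ 0.5522 -0.2873  0.2429] 581.4 of 1624.0
fit [ 0.5527 -0.287   0.2621] 309.3 of 1622.0
fit [ 0.554  -0.2866  0.2211] 311.5 of 1624.0
fit [ 0.5366 -0.178  -0.1645] 225.9 of 914.0
```

```bash
python3 -m inch '[[0,6,0.4,0,0,-0.005,0.6],[0,6,0.4,0,0,-0.005,0.6],[0,6,0.4,0,0,-0.005,0.6],[0,6,0.4,0,0,-0.005,0.6],[0,6,0.4,0,0,-0.005,0.6],[0,6,0,0,0,-0.005,0.6],[0,6,0,0,0,-0.005,0.6],[0,6,0,0,0,-0.005,0.6],[0,0,0,0,0,0,0.6],[0,0,0,0,0,0,0.6]]'
python3 - <<'E'
from h import *
s=status.state();i=capture("wrist");cv2.imwrite("pics/w2.png",i);np.save("w2.npy",np.r_[s["position"],s["tcp_rot"]])
v=[.5355,.1658,.1085]
print(s["position"],s["tcp_rot"],s["joint_pos"],wproj(place(v,[[0,0,.134],[.044,.116,.125],[.07,.14,.014],[.07,-.14,.014]]),s)*10/7)
cv2.imwrite("pics/w2v.png",cv2.resize(i,(800,600),interpolation=cv2.INTER_CUBIC))
E
```

```text
time_s: 2.78
position: [0.5556, 0.1847, 0.3015]
tcp_rot: [0.999, 0.053, -0.001, 0.001]
ft_force: [-0.7, -0.5, 0.7]
gripper_width: 0.6
grip_force: 0.0
[0.55556814 0.18470121 0.30151206] [ 9.98580993e-01  5.32490304e-02 -5.18326448e-04  5.21299695e-04] [ 1.30758172e-01  3.75475903e-01  1.40358777e+00 -9.80183397e-04
  1.36364332e+00  1.59520815e+00] [[427.38392946 285.91138989]
 [278.06233215 229.16769788]
 [282.72202862 186.74733129]
 [558.32501395 187.78537537]]
```

View pics/w2v.png

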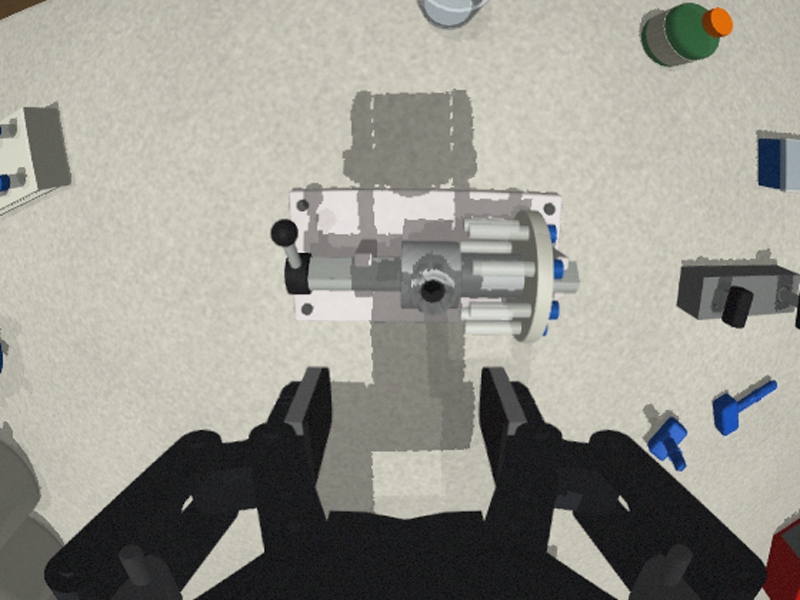

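The wrist view shows the knob at (284,232), the mouth at (433,290), and base corners at (291,189), (561,193) and (297,318).

```bash
python3 - <<'E'
from h import *
a=np.load("w2.npy");s=dict(position=a[:3],tcp_rot=a[3:])
X,Y,Z=.07,.14,.014
uv=np.array([(291,189),(561,193),(297,318),(433,290),(433,290),(284,232)])*.7
def g(v):
    L=[[X,Y,Z],[X,-Y,Z],[-X,Y,Z],[0,0,.132],[0,0,.132],[.065*np.sin(v[3]),.116,.078+.065*np.cos(v[3])]]
    return (wproj(place(v,L),s)-uv).ravel()
r=least_squares(g,[.5355,.1658,.1085,.75]);v=r.x;print(v.round(4),g(v).reshape(-1,2).round(1).tolist())
k=place(v,[.065*np.sin(v[3]),.116,.078+.065*np.cos(v[3])])[0];print("knob",k,"move cm",(k-s["position"])*100)
E
```

```text
[0.5324 0.1605 0.0974 0.7439] [[-1.9, -0.3], [1.6, 0.0], [-1.5, 1.1], [0.4, -0.2], [0.4, -0.2], [0.5, 0.1]]
knob [0.56494653 0.28019946 0.1258297 ] move cm [  0.93783961   9.5498249  -17.56823533]
```

```bash
python3 -m inch '[[0.5,4.8,-2,0,0,-0.005,0.6],[0.4,4.7,-2,0,0,-0.005,0.6],[0,0,-5,0,0,0,0.6],[0,0,-5,0,0,0,0.6],[0,0,-3,0,0,0,0.6],[0,0,-2.4,0,0,0,0.6],[0,0,0,0,0,0,0.6],[0,0,0,0,0,0,0.6]]' 30
python3 - <<'E'
from h import *
s=status.state();i=capture("wrist");cv2.imwrite("pics/w3.png",i)
print(s["position"],wproj([[.565,.2802,.1258]],s))
cv2.imwrite("pics/w3v.png",i[100:420])
E
```

```text
time_s: 3.82
position: [0.5661, 0.2802, 0.1089]
tcp_rot: [0.999, 0.048, 0.001, -0.0]
ft_force: [0.4, 0.3, 0.7]
gripper_width: 0.6
grip_force: 0.0
[0.56613234 0.28015977 0.10894519] [[284.77293157 258.63039173]]
```

View pics/w3v.png

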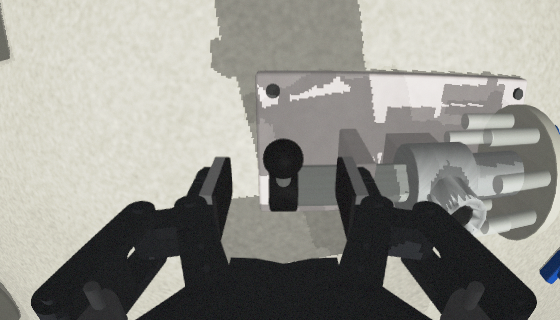

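The ball sits centred between the fingers at (283,258). I'll pinch it and lead it along the arc.

```bash
python3 -m inch '[[0,0,0,0,0,0,0],[0,0,0,0,0,0,0],[0,0,0,0,0,0,0],[0,0,0,0,0,0,0],[-0.46,-0.04,0.39,0,0,0,0],[-0.5,-0.05,0.34,0,0,0,0],[-0.53,-0.05,0.3,0,0,0,0],[-0.55,-0.05,0.25,0,0,0,0],[-0.57,-0.06,0.19,0,0,0,0],[-0.59,-0.06,0.14,0,0,0,0],[-0.6,-0.06,0.08,0,0,0,0],[-0.6,-0.06,0.03,0,0,0,0],[0,0,0,0,0,0,0],[0,0,0,0,0,0,0]]' 30
python3 - <<'E'
from h import *
i=capture("wrist");s=status.state();cv2.imwrite("pics/w4.png",i);print(s["position"])
a=capture("side");b=capture("scene")
c=lambda i,x,y:cv2.resize(i[y:y+75,x:x+100],(400,300),interpolation=cv2.INTER_CUBIC)
cv2.imwrite("pics/w4v.png",np.vstack([np.hstack([c(a,170,115),c(b,360,240)]),cv2.resize(i[170:380,140:420],(800,600))[:300]]))
E
```

```text
time_s: 5.62
position: [0.521, 0.2771, 0.1251]
tcp_rot: [0.999, 0.049, 0.0, -0.0]
ft_force: [0.2, 0.1, 0.1]
gripper_width: -0.001
grip_force: 0.0
[0.52111709 0.27706418 0.12511204]
```

View pics/w4v.png

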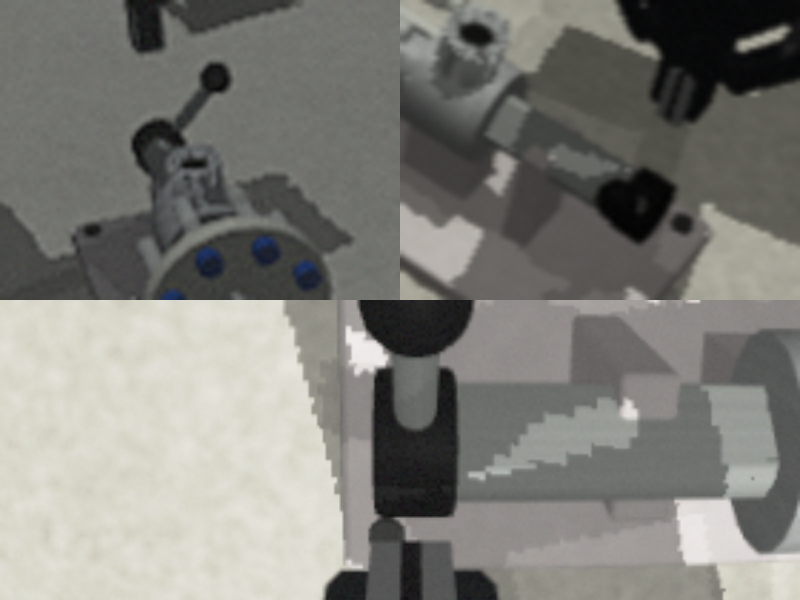

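The shut fingers stand beside the ball, which has not moved, so the pinch slipped. I'll triangulate the ball from the wrist pictures.

```bash
python3 - <<'E'
from h import *
a=np.load("w2.npy")
S=[dict(position=a[:3],tcp_rot=a[3:]),dict(position=np.array([.56613,.28016,.10895]),tcp_rot=np.array([.99884,.048,.001,0])),status.state()]
S[1]["tcp_rot"]/=np.linalg.norm(S[1]["tcp_rot"])
i=cv2.imread("pics/w4.png");m=(i.max(2)<50).astype(np.uint8);m[196:]=0;m[:,:200]=0;m[:,360:]=0
n,l,st,c=cv2.connectedComponentsWithStats(m);k=max(range(1,n),key=lambda j:st[j,4]);print(st[k],c[k])
i=cv2.imread("pics/w3.png");m=(i[230:282,262:306].max(2)<50);print([(r+230,np.flatnonzero(m[r])[[0,-1]]+262) for r in range(0,52,4) if m[r].any()])
UV=[np.array([284,232])*.7,np.array([283,258.]),np.array([st[k][0]+st[k][2]/2-.5,st[k][1]+st[k][2]/2-.5])]
g=lambda p:np.concatenate([(wproj(p,s)-u).ravel() for s,u in zip(S,UV)])
r=least_squares(g,[.56,.28,.12]);print(r.x,r.fun)
P=np.array([0,0,-.0187]);print("grasp pix w3",wproj(S[1]["position"]+[0,0,.0187],S[1]),"tcp",wproj(S[1]["position"],S[1]))
E
```

```text
[ 266  150   39   40 1204] [285.13870432 169.6627907 ]
[(242, array([272, 293])), (246, array([268, 298])), (250, array([265, 300])), (254, array([264, 301])), (258, array([264, 302])), (262, array([264, 301])), (266, array([265, 301])), (270, array([268, 298])), (274, array([270, 296])), (278, array([270, 297]))]
[0.5650617  0.28123099 0.12519907] [-0.28692806 -0.2022607  -0.11448335 -0.14374075  0.24724666  0.23797474]
grasp pix w3 [[285.08375127 258.26838065]] tcp [[284.90425129 244.11401247]]
```

```bash
python3 -m inch '[[0,0,4,0,0,0,0],[2.2,0.2,2,0,0,0,0.6],[2.2,0.2,0,0,0,0,0.6],[0,0,0,0,0,0,0.6],[0,0,0,0,0,0,0.6],[0,0,-4,0,0,0,0.6],[0,0,-4,0,0,0,0.6],[0,0,0,0,0,0,0.6]]' 50; python3 -m inch '[[0,0,0,0,0,0,0.1],[0,0,0,0,0,0,0.1],[0,0,0,0,0,0,0.1],[0,0,0,0,0,0,0.1],[0,0,0,0,0,0,0.1]]' 50
```

```text
time_s: 6.78
position: [0.5605, 0.28, 0.1016]
tcp_rot: [0.999, 0.049, -0.005, 0.001]
ft_force: [-0.8, -0.2, 1.3]
gripper_width: 0.6
grip_force: 0.0
time_s: 7.4
position: [0.5649, 0.2811, 0.1055]
tcp_rot: [0.999, 0.049, 0.0, -0.0]
ft_force: [-0.7, -0.5, -0.3]
gripper_width: 0.102
grip_force: 0.0
```

```bash
python3 - <<'E'
from h import *
i=capture("wrist");a=capture("side");b=capture("scene");cv2.imwrite("pics/w5.png",i)
c=lambda i,x,y:cv2.resize(i[y:y+75,x:x+100],(400,300),interpolation=cv2.INTER_CUBIC)
cv2.imwrite("pics/w5v.png",np.vstack([np.hstack([c(a,170,105),c(b,360,230)]),cv2.resize(i[190:400,140:420],(800,600))[:300]]))
E
```

```text
(no output)
```

View pics/w5v.png

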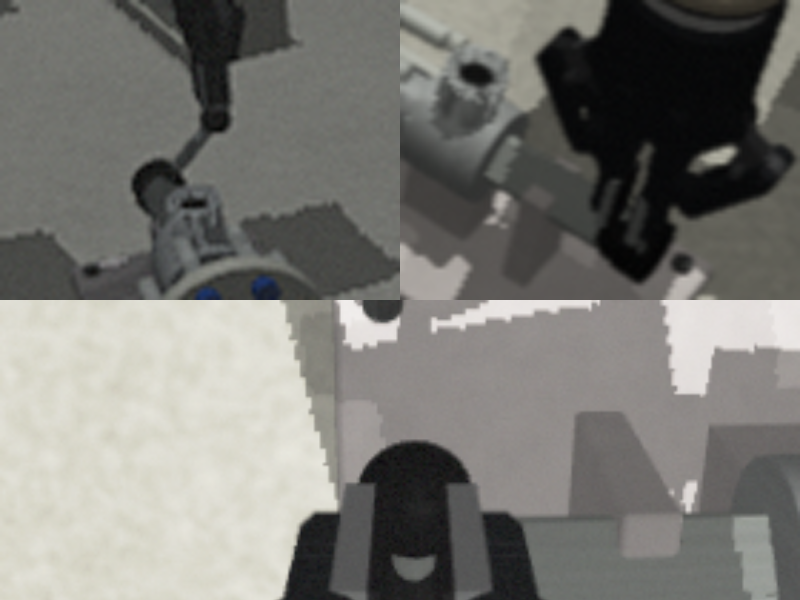

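```bash
python3 - <<'E'
from h import *
s=status.state();M=R.from_quat(s["tcp_rot"]).as_matrix();print(s["position"],s["gripper_width"])
for x in(-.011,0,.011):
  print(x,[(z,wproj(s["position"]+M@np.array([x,0,-z]),s).round(0).tolist()[0]) for z in(-.02,-.01,0,.01,.02,.03)])
for z in(-.02,-.01,0,.01,.02,.03,.04): p=s["position"]+[0,0,z];print(z,proj("side",p).round(1),proj("scene",p).round(1))
print("ball",proj("side",[.565,.281,.125]),proj("scene",[.565,.281,.125]))
E
```

```text
[0.5647736  0.28098187 0.10511362] 0.10125056798442329
-0.011 [(-0.02, [285.0, 247.0]), (-0.01, [285.0, 254.0]), (0, [285.0, 261.0]), (0.01, [285.0, 269.0]), (0.02, [285.0, 277.0]), (0.03, [285.0, 287.0])]
0 [(-0.02, [285.0, 231.0]), (-0.01, [285.0, 238.0]), (0, [285.0, 244.0]), (0.01, [285.0, 251.0]), (0.02, [285.0, 259.0]), (0.03, [285.0, 268.0])]
0.011 [(-0.02, [285.0, 215.0]), (-0.01, [285.0, 221.0]), (0, [285.0, 227.0]), (0.01, [285.0, 233.0]), (0.02, [285.0, 240.0]), (0.03, [285.0, 248.0])]
-0.02 [[223.7 145.7]] [[410.  301.3]]
-0.01 [[223.3 142.7]] [[410.9 298.4]]
0 [[223.  139.6]] [[411.9 295.4]]
0.01 [[222.7 136.4]] [[412.8 292.5]]
0.02 [[222.4 133.3]] [[413.8 289.4]]
0.03 [[222.1 130.1]] [[414.8 286.4]]
0.04 [[221.7 126.8]] [[415.8 283.3]]
ball [[222.47418954 133.28883029]] [[413.73790494 289.5305863 ]]
```

In the side and wrist views the fingertips end just above the ball, about 2 to 3 cm higher than the reported TCP suggests. There is free space below, so I'll open, go down 2 cm and pinch again.

```bash
python3 -m inch '[[0,0,0,0,0,0,0.6],[0,0,0,0,0,0,0.6],[0,0,0,0,0,0,0.6],[0,0,0,0,0,0,0.6],[0,0,-1.0,0,0,0,0.6],[0,0,-1.0,0,0,0,0.6],[0,0,0,0,0,0,0.6],[0,0,0,0,0,0,0.1],[0,0,0,0,0,0,0.1],[0,0,0,0,0,0,0.1],[0,0,0,0,0,0,0.1],[0,0,0,0,0,0,0.1]]' 50
python3 - <<'E'
from h import *
i=capture("wrist");a=capture("side");b=capture("scene");cv2.imwrite("pics/w6.png",i)
c=lambda i,x,y:cv2.resize(i[y:y+75,x:x+100],(400,300),interpolation=cv2.INTER_CUBIC)
cv2.imwrite("pics/w6v.png",np.vstack([np.hstack([c(a,170,105),c(b,360,230)]),cv2.resize(i[190:400,140:420],(800,600))[:300]]))
E
```

```text
time_s: 9.05
position: [0.5647, 0.2807, 0.0852]
tcp_rot: [0.999, 0.049, -0.0, 0.0]
ft_force: [0.6, -1.9, 0.5]
gripper_width: 0.216
grip_force: 48.8
```

The ball is gripped now at 49 N. I'll lead it along the arc.

```bash
python3 -m inch '[[-0.46,-0.04,0.39,0,0,0,0.1],[-0.5,-0.05,0.34,0,0,0,0.1],[-0.53,-0.05,0.3,0,0,0,0.1],[-0.55,-0.05,0.25,0,0,0,0.1],[-0.57,-0.06,0.19,0,0,0,0.1],[-0.59,-0.06,0.14,0,0,0,0.1],[-0.6,-0.06,0.08,0,0,0,0.1],[-0.6,-0.06,0.03,0,0,0,0.1],[0,0,0,0,0,0,0.1],[0,0,0,0,0,0,0.1],[0,0,0,0,0,0,0.1]]' 50
```

```text
time_s: 10.58
position: [0.5214, 0.2771, 0.1027]
tcp_rot: [0.999, 0.049, 0.001, -0.0]
ft_force: [-0.6, -0.1, 1.2]
gripper_width: 0.096
grip_force: 0.0
```

```bash
python3 - <<'E'
from h import *
w6=cv2.imread("pics/w6.png");w6v=cv2.imread("pics/w6v.png")
i=capture("wrist");a=capture("side");s=status.state();cv2.imwrite("pics/w7.png",i)
c=lambda i,x,y,w=100,h=75:cv2.convertScaleAbs(cv2.resize(i[y:y+h,x:x+w],(400,300),interpolation=cv2.INTER_CUBIC),alpha=1.6,beta=20)
cv2.imwrite("pics/v7.png",np.vstack([np.hstack([cv2.convertScaleAbs(w6v[:300,:400],alpha=1.6,beta=20),c(w6,217,215,140,105)]),np.hstack([c(a,170,105),c(i,217,195,140,105)])]))
E
```

```text
(no output)
```

View pics/v7.png

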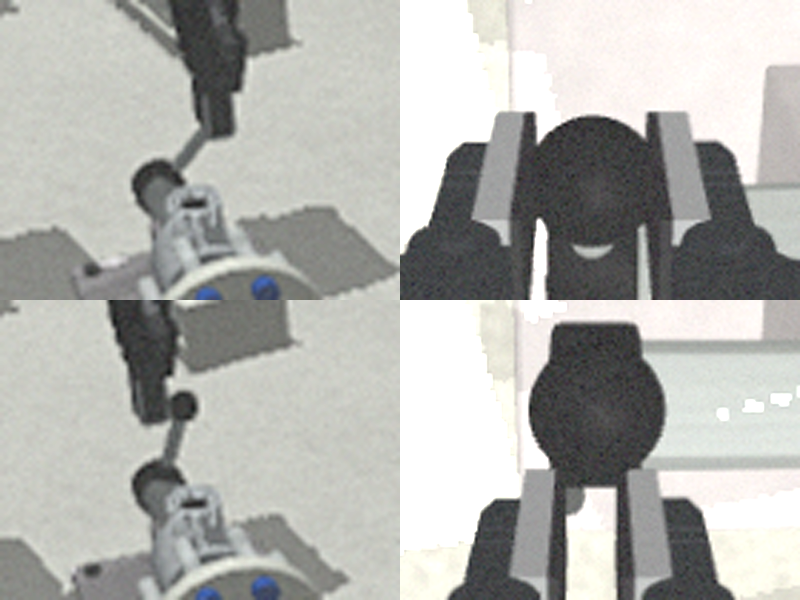

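The lever came most of the way before the ball slipped out on the +x side, because it was held close to the pad tips. The side view puts the ball at (216,131.8) and the wrist view at (286,232.8). The real pads end about 25 mm behind the reported TCP. I'll work out the lever angle now.

```bash
cat >> h.py <<'E'
ROT=np.array([.5324,.1605,.0974])
def knob(t,v=ROT): return place(v,[.065*np.sin(t),.116,.078+.065*np.cos(t)])[0]
def ball(img,s,t0):  # dark disc near the expected place -> lever angle
    m=(img.max(2)<60).astype(np.uint8);u=wproj(knob(t0),s)[0]
    return m,u
E
python3 - <<'E'
from h import *
s=status.state()
for u,n in(((286,232.8),"w"),((216,131.8),"s")):
    f=lambda t:((wproj(knob(t[0]),s) if n=="w" else proj("side",knob(t[0])))-u).ravel()
    r=least_squares(f,[.3]);print(n,r.x,r.fun)
t=.3
k=knob(least_squares(lambda t:(wproj(knob(t[0]),s)-(286,232.8)).ravel(),[.3]).x[0]);print(k,s["position"],(k-[0,0,.047]-s["position"])*100,knob(0))
E
```

```text
w [0.34495974] [1.46464926e+00 8.20460655e-04]
s [0.43291688] [ 0.26301575 -1.14223583]
[0.5429956  0.2780877  0.13917079] [0.52113492 0.27689431 0.10242348] [ 2.18606754  0.11933889 -1.02526884] [0.52111946 0.2759502  0.143     ]
```

```bash
python3 -m inch '[[0,0,3,0,0,0,0.1],[0,0,3,0,0,0,0.5],[1.1,0.05,0,0,0,0,0.5],[1.1,0.05,0,0,0,0,0.5],[0,0,0,0,0,0,0.5],[0,0,-3.5,0,0,0,0.5],[0,0,-3.5,0,0,0,0.5],[0,0,0,0,0,0,0.5],[0,0,0,0,0,0,0.5],[0,0,0,0,0,0,0.1],[0,0,0,0,0,0,0.1],[0,0,0,0,0,0,0.1],[0,0,0,0,0,0,0.1],[0,0,0,0,0,0,0.1]]' 60
python3 - <<'E'
from h import *
s=status.state();i=capture("wrist");cv2.imwrite("pics/w8.png",i)
m=(i.max(2)<50)
for r in range(235,300,5):
    print(r,''.join('#' if x else '.' for x in m[r,225:345:2]))
E
```

```text
time_s: 12.42
position: [0.5437, 0.2786, 0.0932]
tcp_rot: [0.999, 0.049, 0.001, -0.001]
ft_force: [0.4, 4.1, 4.4]
gripper_width: 0.218
grip_force: 58.7
235 ............................................................
240 ............................................................
245 ......................###############.......................
250 ......................################......................
255 ..................##..################..#...................
260 ..................##..################.##...................
265 .......####......###..################.###......####........
270 .....######......###.#################.###......#######.....
275 ....######.......##########################......######.....
280 ....######......###########################......#######....
285 ...######.......###########################.......#######...
290 ..#######.......############################.......#######..
295 #############...############################...############.
```

```bash
python3 -m inch '[[-0.37,-0.035,0.11,0,0,0,0.1],[-0.37,-0.035,0.1,0,0,0,0.1],[-0.37,-0.035,0.07,0,0,0,0.1],[-0.37,-0.035,0.06,0,0,0,0.1],[-0.37,-0.035,0.03,0,0,0,0.1],[-0.37,-0.035,0.01,0,0,0,0.1],[0,0,0,0,0,0,0.1],[0,0,0,0,0,0,0.1],[0,0,0,0,0,0,0.1]]' 60
python3 - <<'E'
from h import *
s=status.state();i=capture("wrist");cv2.imwrite("pics/w9.png",i);print(s["position"],wproj(knob(0),s))
m=(i.max(2)<50)
for r in range(235,310,5):
    print(r,''.join('#' if x else '.' for x in m[r,225:345:2]))
E
```

```text
time_s: 13.6
position: [0.5239, 0.2768, 0.097]
tcp_rot: [0.999, 0.048, 0.004, -0.001]
ft_force: [3.9, 4.2, 2.7]
gripper_width: 0.221
grip_force: 58.7
[0.52391084 0.27681989 0.09697247] [[286.43846635 289.51964662]]
235 ......................################......................
240 ......................#####.......####......................
245 ......................####........####......................
250 ......................################......................
255 ..................##.####################...................
260 ..................########################..................
265 .......####......#########################......####........
270 .....######......#########################......#######.....
275 ....######.......##########################......######.....
280 ....######......###########################......#######....
285 ...######.......###########################.......#######...
290 ..#######.......####....#############..#####.......#######..
295 #############...####...................#####...############.
300 ##############..####....................####.###############
305 ####################....................####################
```

```bash
python3 - <<'E'
from h import *
s=status.state()
for n in("w6","w8","w9"):
    i=cv2.imread(f"pics/{n}.png");m=(i.max(2)<50);print(n,[ (r,int(m[r,283:290].sum()), i[r,286].tolist()) for r in range(236,320,4)])
for t in np.arange(-.2,.5,.1): print(round(t,1),wproj(knob(t),s).round(1),proj("side",knob(t)).round(1))
i=capture("side");cv2.imwrite("pics/s9.png",i)
for r in range(110,165,2): print(r,''.join('#' if x else '.' for x in i[r,195:245].max(1)<45))
E
```

```text
w6 [(236, 0, [143, 146, 150]), (240, 0, [139, 140, 145]), (244, 0, [139, 141, 147]), (248, 0, [137, 141, 144]), (252, 0, [140, 142, 147]), (256, 7, [25, 26, 26]), (260, 7, [23, 24, 23]), (264, 7, [30, 30, 26]), (268, 7, [26, 31, 30]), (272, 7, [31, 31, 29]), (276, 7, [33, 34, 33]), (280, 7, [33, 38, 36]), (284, 7, [38, 41, 40]), (288, 7, [30, 27, 28]), (292, 7, [31, 30, 32]), (296, 7, [21, 22, 23]), (300, 7, [25, 27, 24]), (304, 2, [86, 89, 86]), (308, 7, [36, 36, 38]), (312, 7, [33, 34, 31]), (316, 7, [32, 28, 31])]
w8 [(236, 0, [141, 142, 147]), (240, 0, [53, 56, 58]), (244, 7, [29, 26, 30]), (248, 7, [29, 28, 26]), (252, 7, [32, 27, 31]), (256, 7, [30, 26, 30]), (260, 7, [28, 25, 28]), (264, 7, [26, 25, 25]), (268, 7, [19, 24, 23]), (272, 7, [25, 22, 31]), (276, 7, [26, 27, 23]), (280, 7, [27, 26, 25]), (284, 7, [36, 34, 35]), (288, 7, [40, 38, 37]), (292, 7, [38, 37, 38]), (296, 7, [36, 36, 38]), (300, 7, [30, 26, 26]), (304, 7, [27, 29, 29]), (308, 7, [25, 25, 25]), (312, 0, [135, 145, 147]), (316, 0, [137, 149, 149])]
w9 [(236, 7, [33, 29, 31]), (240, 0, [91, 92, 88]), (244, 0,
[... 1559 characters left out ...]
........................................
142 ..................................................
144 ..................................................
146 ...........###..###...............................
148 .........###########..............................
150 ........######.....##.............................
152 ........###.......................................
154 .........##.......................................
156 ..........##.........#####........................
158 ..................................................
160 ..................................................
162 ..................................................
164 ..................................................
```

The ball reached about 0.15 rad and slid in the pads again. I'll regrip it centred and harder, then finish the arc.

```bash
python3 -m inch '[[0,0,0,0,0,0,0.4],[0,0,0,0,0,0,0.4],[0.8,0.05,-0.1,0,0,0,0.4],[0,0,0,0,0,0,0.4],[0,0,0,0,0,0,0.4],[0,0,0,0,0,0,0.1],[0,0,0,0,0,0,0.1],[0,0,0,0,0,0,0.1],[0,0,0,0,0,0,0.1]]' 110
python3 - <<'E'
from h import *
s=status.state();i=capture("wrist");cv2.imwrite("pics/w10.png",i)
print(s["position"],s["ft_force"],[(r,int(i[r,283:290].mean())) for r in range(230,320,4)])
for t in (0,.1,.2): print(t,wproj(knob(t),s).round(1))
E
python3 -m inch '[[-0.25,-0.025,0.03,0,0,0,0.1],[-0.25,-0.025,0.03,0,0,0,0.1],[-0.25,-0.025,0.02,0,0,0,0.1],[-0.25,-0.025,0.01,0,0,0,0.1],[0,0,0,0,0,0,0.1],[0,0,0,0,0,0,0.1],[0,0,0,0,0,0,0.1]]'
python3 - <<'E'
from h import *
s=status.state();i=capture("wrist");cv2.imwrite("pics/w11.png",i)
print(s["position"],s["ft_force"],[(r,int(i[r,283:290].mean())) for r in range(230,320,4)])
for t in (0,.1,.2): print(t,wproj(knob(t),s).round(1))
E
```

```text
time_s: 14.82
position: [0.5289, 0.2768, 0.0954]
tcp_rot: [0.999, 0.049, 0.0, -0.001]
ft_force: [-0.4, 3.8, 1.7]
gripper_width: 0.204
grip_force: 107.5
[0.52889309 0.27679414 0.0953986 ] [-0.37804823  3.75514475  1.68637894] [(230, 26), (234, 27), (238, 28), (242, 29), (246, 37), (250, 89), (254, 89), (258, 89), (262, 24), (266, 26), (270, 24), (274, 25), (278, 29), (282, 31), (286, 36), (290, 39), (294, 31), (298, 29), (302, 27), (306, 28), (310, 145), (314, 149), (318, 151)]
0 [[285.4 300.8]]
0.1 [[285.5 288.6]]
0.2 [[285.5 275.4]]
time_s: 15.75
position: [0.5223, 0.2757, 0.0968]
tcp_rot: [0.999, 0.049, 0.004, -0.001]
ft_force: [4.1, 3.4, -1.0]
gripper_width: 0.199
grip_force: 107.5
[0.52225777 0.27573433 0.09675111] [ 4.07071199  3.36464182 -0.98361546] [(230, 33), (234, 32), (238, 62), (242, 91), (246, 91), (250, 92), (254, 90), (258, 20), (262, 28), (266, 25), (270, 26), (274, 29), (278, 31), (282, 35), (286, 35), (290, 30), (294, 27), (298, 25), (302, 39), (306, 146), (310, 146), (314, 151), (318, 146)]
0 [[284.6 286.5]]
0.1 [[284.6 273.7]]
0.2 [[284.7 260. ]]
```

```bash
python3 -m inch '[[-0.2,-0.02,0,0,0,0,0.1],[-0.2,-0.02,0,0,0,0,0.1],[0,0,0,0,0,0,0.1],[0,0,0,0,0,0,0.1],[0,0,0,0,0,0,0.1]]'
python3 - <<'E'
from h import *
s=status.state();i=capture("wrist");cv2.imwrite("pics/w12.png",i)
print(s["position"],s["ft_force"],[(r,int(i[r,283:290].mean())) for r in range(230,320,2)])
for t in (0,.1,.2): print(t,wproj(knob(t),s).round(1))
E
python3 -m inch '[[0,0,0,0,0,0,0.4],[0,0,0,0,0,0,0.5],[0,0,0,0,0,0,0.5],[0,0,4,0,0,0,0.5],[0,0,4,0,0,0,0.5],[0,-3,4,0,0,0,0.5],[0.3,-4,4,0,0,0,0.5],[0.3,-4,4,0,0,0,0.5],[0,0,0,0,0,0,0.5],[0,0,0,0,0,0,0.5]]'
python3 - <<'E'
from h import *
s=status.state();i=capture("wrist");cv2.imwrite("pics/w13.png",i);np.save("w13.npy",np.r_[s["position"],s["tcp_rot"]])
P=wproj(np.vstack([knob(0),knob(.1),place(ROT,[[0,0,.134],[0,.116,.078]])]),s);print(P)
x,y=P[0].astype(int)
for r in range(y-30,y+45,2): print(r,''.join('#' if v<60 else('+' if v<110 else '.') for v in i[r,x-40:x+40].max(1)))
E
```

```text
time_s: 16.42
position: [0.5197, 0.2754, 0.097]
tcp_rot: [0.999, 0.049, 0.005, -0.001]
ft_force: [7.3, 3.0, -2.0]
gripper_width: 0.199
grip_force: 107.5
[0.51968214 0.27540218 0.09696795] [ 7.2672344   2.95113063 -2.0422531 ] [(230, 33), (232, 36), (234, 47), (236, 79), (238, 91), (240, 92), (242, 92), (244, 92), (246, 91), (248, 92), (250, 91), (252, 92), (254, 62), (256, 26), (258, 23), (260, 26), (262, 23), (264, 25), (266, 24), (268, 26), (270, 23), (272, 29), (274, 32), (276, 28), (278, 30), (280, 31), (282, 35), (284, 36), (286, 31), (288, 30), (290, 25), (292, 27), (294, 25), (296, 27), (298, 27), (300, 25), (302, 112), (304, 145), (306, 149), (308, 147), (310, 148), (312, 152), (314, 149), (316, 145), (318, 143)]
0 [[284.4 281.1]]
0.1 [[284.5 268.1]]
0.2 [[284.5 254.2]]
time_s: 17.73
position: [0.5196, 0.1647, 0.2953]
tcp_rot: [0.999, 0.049, -0.001, -0.0]
ft_force: [-0.6, -0.7, -0.4]
gripper_width: 0.502
grip_force: 0.0
[[179.49622267 173.12830387]
 [179.15692208 167.0467599 ]
 [289.38577435 170.20757719]
 [195.24491916 162.60282828]]
143 .....................................
[... 2488 characters left out ...]
....................
203 ................................................................................
205 ................................................................................
207 ................................................................................
209 ................................................................................
211 ................................................................................
213 ................................................................................
215 ................................................................................
217 ................................................................................
```

```bash
python3 - <<'E'
from h import *
i=cv2.imread("pics/w13.png");a=np.load("w13.npy");s=dict(position=a[:3],tcp_rot=a[3:])
o=cv2.resize(i[75:270,160:420],(800,600),interpolation=cv2.INTER_CUBIC);k=800/260
L=[[x,y,.014] for x in(-.07,.07) for y in(-.14,.14)]+[[0,0,.134],[0,0,.113]]
for u in wproj(place(ROT,L),s): cv2.drawMarker(o,tuple(int(q) for q in ((u-[160,75]+.5)*k)),(0,0,255),0,10,1)
t=np.linspace(0,2*np.pi,60);C=wproj(place(ROT,np.c_[.018*np.cos(t),.018*np.sin(t),0*t+.134]),s)
cv2.polylines(o,[((C-[160,75]+.5)*k).astype(np.int32)],True,(0,0,255),1)
cv2.imwrite("pics/v13.png",o)
E
```

```text
(no output)
```

View pics/v13.png

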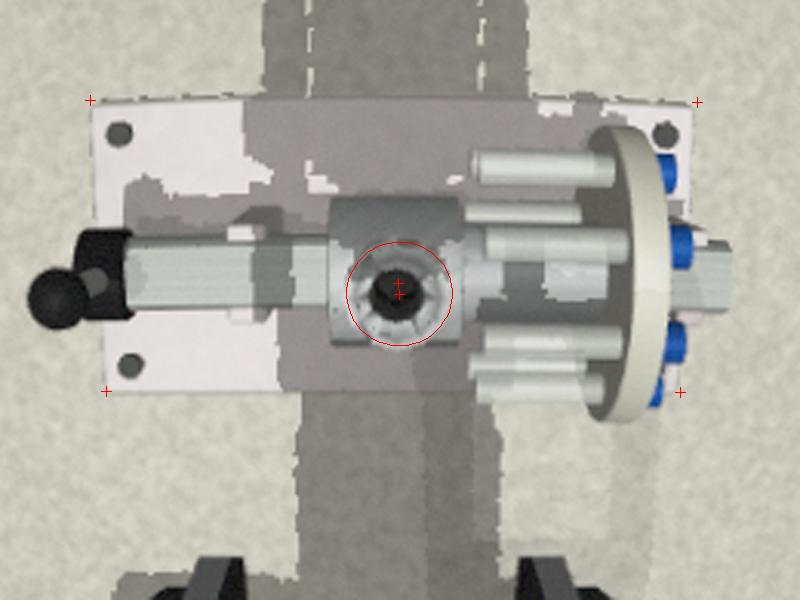

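The view shows the lever standing upright, with the ball at (59,298). The boss is centred at about (399,297) and the base corners are at (93,100), (692,103) and (107,391). I'll refine the rotator's pose from these.

```bash
python3 - <<'E'
from h import *
X,Y,Z=.07,.14,.014
D=[("w13",np.array([(93,100),(692,103),(107,391),(399,296.5),(59,298)])/(800/260)+[160,75]-.5),("w2",np.array([(291,189),(561,193),(297,318),(433,290),(284,232)])*.7)]
def g(v,full=True):
    o=[]
    for n,uv in D:
        a=np.load(n+".npy");s=dict(position=a[:3]+[0,0,v[5]],tcp_rot=a[3:]);t=v[3] if n=="w13" else v[4]
        L=[[X,Y,Z],[X,-Y,Z],[-X,Y,Z],[0,0,.132],[.065*np.sin(t),.116,.078+.065*np.cos(t)]]
        o.append(wproj(place(v,L),s)-uv)
    return np.concatenate(o).ravel()
for fz in(1,0):
    r=least_squares(lambda v:g(np.r_[v[:5],v[5]*fz]),[.532,.16,.1,0,.74,0]);print(r.x.round(4),r.cost,r.fun.reshape(-1,2).round(1).tolist())
# relock key from w1 with small dz
i=cv2.imread("pics/w1.png");a=np.load("w1.npy")
for dz in(0,.005):
  for thr in(55,65):
    s=dict(position=a[:3]+[0,0,dz],tcp_rot=a[3:]);fitbox(i,s,np.array([.554,-.2868,.2]),(.054,.03),.09,.12,thr)
E
```

```text
[0.5316 0.1609 0.0965 0.0295 0.7431 0.0038] 5.136391795493303 [[-0.4, 0.7], [0.7, 0.4], [0.1, -0.0], [-0.4, -1.0], [1.4, -0.1], [-1.6, -0.1], [0.4, 0.4], [-1.3, 0.6], [-0.3, -0.5], [0.9, 0.1]]
[0.5322 0.1606 0.0967 0.0315 0.7461 0.    ] 7.863937275652151 [[-1.0, 0.3], [1.7, -0.0], [-0.4, 0.3], [0.0, -0.9], [0.6, -0.0], [-2.0, -0.2], [1.5, 0.2], [-1.6, 1.1], [0.3, -0.1], [0.4, 0.1]]
fit [ 0.5535 -0.287   0.2611] 310.3 of 1622.0
fit [ 0.558  -0.2859  0.2244] 355.9 of 1633.0
fit [ 0.5523 -0.2869  0.2315] 266.6 of 1578.0
fit [ 0.5518 -0.2871  0.2498] 323.8 of 1578.0
```

```bash
python3 -m inch '[[0.42,-5.65,0,0,0,0.018,0.6],[0.42,-5.65,0,0,0,0.018,0.6],[0.42,-5.65,0,0,0,0.018,0.6],[0.42,-5.65,0,0,0,0.018,0.6],[0.42,-5.65,-1,0,0,0.018,0.6],[0.42,-5.65,-2,0,0,0.018,0.6],[0.42,-5.65,-3,0,0,0.018,0.6],[0.42,-5.65,-4,0,0,0.018,0.6],[0,0,0,0,0,0,0.6],[0,0,0,0,0,0,0.6]]' 60
python3 - <<'E'
from h import *
s=status.state();i=capture("wrist");cv2.imwrite("pics/w14.png",i);print(s["position"],s["tcp_rot"])
for dz in(0,.004):
  for thr in(45,55,65):
    q=dict(position=s["position"]+[0,0,dz],tcp_rot=s["tcp_rot"]);v=fitbox(i,q,np.array([.5535,-.287,.24]),(.054,.03),.09,.12,thr)
x,y=wproj([.5535,-.287,.105],s)[0].astype(int);print(x,y)
for r in range(y-45,y+50,3): print(r,''.join('#' if v<30 else('+' if v<50 else('-' if v<70 else '.')) for v in i[r,x-60:x+60:2].max(1)))
E
```

```text
time_s: 19.02
position: [0.5533, -0.2786, 0.1991]
tcp_rot: [0.993, 0.121, -0.001, -0.002]
ft_force: [1.0, 0.5, 0.0]
gripper_width: 0.604
grip_force: 0.0
[ 0.55326566 -0.27861324  0.19908854] [ 0.99265602  0.12095466 -0.00121313 -0.0015873 ]
fit [ 0.5503 -0.2866  0.2531] 792.4 of 2689.0
fit [ 0.5522 -0.2855  0.2144] 441.4 of 2694.0
fit [ 0.5509 -0.2861  0.2583] 433.4 of 2693.0
fit [ 0.5497 -0.2866  0.257 ] 717.4 of 2614.0
fit [ 0.5497 -0.286   0.215 ] 361.5 of 2614.0
fit [ 0.5503 -0.2862  0.2328] 381.7 of 2617.0
294 201
156 ------------------------------..............................
159 ..............-----------------------------.................
162 ...............................-------------................
165 ............................................-...............
168 ............................................................
171 .......................+####+######++.......................
174 ......................++##+###########......................
177 .....................#+#+++++##+++####-.....................
180 .....................##++#+++++++#++#++............
[... 804 characters left out ...]
...........+#+##+++#++-++-++-.....................
222 .....................##+#++++-+---++++-.....................
225 .....................###++#++++-+-++++......................
228 .....................###++---+-+-+-+++......................
231 .....................+++---++++-+-++++......................
234 ......................++++++++++++++++......................
237 ............................................................
240 ............................................................
243 ............................................................
246 ............................................................
249 ............................................................
```

```bash
python3 -m inch '[[0,0.1,0,0,0,0,0.6],[0,0,-5,0,0,0,0.6],[0,0,-5,0,0,0,0.6],[0,0,-3,0,0,0,0.6],[0,0,0,0,0,0,0.6],[0,0,0,0,0,0,0.6],[0,0,0,0,0,0,0.6],[0,0,0,0,0,0,0.2],[0,0,0,0,0,0,0.2],[0,0,0,0,0,0,0.2],[0,0,0,0,0,0,0.2],[0,0,0,0,0,0,0.2]]' 80
python3 - <<'E'
from h import *
s=status.state();i=capture("wrist");cv2.imwrite("pics/w15.png",i);print(s["position"],s["tcp_rot"],s["ft_force"],s["moment"])
print(wproj([.552,-.286,.12],s))
for r in range(230,330,4): print(r,''.join('#' if v<30 else('+' if v<50 else('-' if v<80 else '.')) for v in i[r,225:345:2].max(1)))
E
```

```text
time_s: 20.58
position: [0.5561, -0.2825, 0.0733]
tcp_rot: [0.993, 0.121, 0.003, 0.003]
ft_force: [0.7, -3.7, 6.6]
gripper_width: 0.326
grip_force: 80.0
[ 0.55607406 -0.28250897  0.07329529] [0.99269291 0.12059036 0.00256927 0.00348545] [ 0.68804682 -3.7426877   6.60816353] [-0.83698462 -0.03782284  0.02427963]
[[291.52331659 294.26471648]]
230 ...............-#+#+#####+#######+####+#+####+..............
234 ...............#+######+####+##++#++#+#++##+++..............
238 ..............+#++###+#++++++##++###+##++++#++..............
242 .............++#++++++###+#++#+#+++#+++#++##++-.............
246 .............#++#++#++++#+####++++#+++++#+++#+..............
250 .............#+#+#++#++++++++###++#++++++#++#+..............
254 .............+##+++#++#++++++#+#+++++++++++###..............
258 ............-+#+++++#+#+#++++++#++++++#+++++#+-.............
262 ............-##++#+#+#++++++++#+#++++++++#+#+++.............
266 ..++++......#++##++#+##++++++++++++#++++++++#+#-.....++++-..
270 +++++-.....-++#+#+#++#+++#+#+++++#++++++++++#+++......#++++#
274 +++++......++++#+++##+++#+++++++#++#++
[... 167 characters left out ...]
++++++++#+++####+####+++#++#++++#++####+......++++
290 +++......++++++#+++++++++##+#++++++++++#+++++##+##......-#++
294 +++++....+++++##+#+##+++++#+++++#++#+++##++++++#++....++##++
298 +++++#+..-++++##++####+++#+++#+##+++++++++++###+++..++++++#+
302 ++++++++++++++++#+#++++#+###++++++++#+++#+#+#+##++++++++++++
306 +++++++++++++###+++#+++#+++#+++++++###++++#++#++++++++++++++
310 ++++++++++++#+-#+++#++#+#+#+++++++#+#+++##+###++++++++++#+++
314 ++++++++++++#+.#++++++++##+++#+++#+++#++++#++-++++++++++++++
318 #+++++++++++##.###+++++++++++++++++#++++++#+-.++++++++++++++
322 ++++#++++++++..###+###++#++++#+++++++++++##+..+++###++++++#+
326 +++++++#+++++...#+##+#+#+++++#++##+++++++++#..-+++#++#++++++
```

```bash
python3 -m inch '[[0,0,0,0,0,0,0.55],[0,0,0,0,0,0,0.55],[0,0,0,0,0,0,0.55],[-0.3,-0.4,-0.8,0,0,0,0.55],[0,0,0,0,0,0,0.55],[0,0,0,0,0,0,0.55]]'; python3 -m inch '[[0,0,0,0,0,0,0.2],[0,0,0,0,0,0,0.2],[0,0,0,0,0,0,0.2],[0,0,0,0,0,0,0.2]]' 80
```

```text
time_s: 21.38
position: [0.5505, -0.2832, 0.0624]
tcp_rot: [0.993, 0.12, -0.0, -0.0]
ft_force: [0.7, 0.8, -0.7]
gripper_width: 0.551
grip_force: 0.0
time_s: 21.88
position: [0.5515, -0.2847, 0.0633]
tcp_rot: [0.993, 0.121, 0.001, 0.001]
ft_force: [0.4, -4.2, 1.7]
gripper_width: 0.34
grip_force: 79.9
```

```bash
python3 -m inch '[[0,0,1,0,0,0,0.2],[0,0,3,0,0,0,0.2],[0,0,3,0,0,0,0.2],[0,0,3,0,0,0,0.2],[0,0,3.2,0,0,0,0.2],[0,0,3,0,0,0,0.2],[0,0,1.5,0,0,0,0.2],[0,0,0,0,0,0,0.2],[0,0,0,0,0,0,0.2]]' 80
python3 -m inch '[[-0.2,4.45,0,0,0,0.09,0.2],[-0.2,4.45,0,0,0,0.09,0.2],[-0.2,4.45,0,0,0,0.09,0.2],[-0.2,4.45,0,0,0,0.09,0.2],[-0.2,4.45,0,0,0,0.09,0.2],[-0.2,4.45,0,0,0,0.09,0.2],[-0.2,4.45,0,0,0,0.09,0.2],[-0.2,4.45,0,0,0,0.09,0.2],[-0.2,4.45,0,0,0,0.09,0.2],[-0.2,4.45,0,0,0,0.09,0.2],[0,0,0,0,0,0,0.2],[0,0,0,0,0,0,0.2],[0,0,0,0,0,0,0.2],[0,0,0,0,0,0,0.2]]'
python3 - <<'E'
from h import *
s=status.state();print(s["position"],s["tcp_rot"],s["joint_pos"],s["ft_force"],s["moment"])
for n in("wrist","side","scene"): cv2.imwrite(f"pics/{n}16.png",capture(n))
p=s["position"]
for n,im in(("side",cv2.imread("pics/side16.png")),("scene",cv2.imread("pics/scene16.png"))):
    for z in(-.0583,-.03,-.015,.0): print(n,z,proj(n,p+[0,0,z]).round(1))
    u=proj(n,p+[0,0,-.04])[0].astype(int)
    for r in range(u[1]-14,u[1]+20): print(r,u[0]-24,' '.join('%3d'%v for v in im[r,u[0]-24:u[0]+24].max(1)))
E
```

```text
time_s: 23.0
position: [0.5496, -0.2822, 0.238]
tcp_rot: [0.993, 0.121, -0.001, -0.002]
ft_force: [-0.7, 0.9, -1.5]
gripper_width: 0.333
grip_force: 79.3
time_s: 24.75
position: [0.5308, 0.1606, 0.2396]
tcp_rot: [0.842, 0.54, -0.0, -0.0]
ft_force: [-0.6, -1.0, -1.5]
gripper_width: 0.334
grip_force: 79.3
[0.5307636  0.16063099 0.23956667] [ 8.41940737e-01  5.39569969e-01 -2.01434852e-04 -4.86893340e-05] [ 9.24096278e-02  3.88007874e-01  1.56457531e+00 -1.06300748e-04
  1.18941202e+00  5.23392984e-01] [-0.58627689 -1.03086268 -1.46833931] [-0.00244005 -0.00330523  0.01571639]
side -0.0583 [[214.9 137.3]]
side -0.03 [[213.8 127.2]]
side -0.015 [[213.1 121.6]]
side 0.0 [[212.5 116. ]]
116 190 114 113 114 117 114 117 117 117 116 116 115 118 119 113 116 118 118 113 110 105  80  47  39  50  47  49  49  52  57  62  59  60  61  62  64  61  62  61  59  64  62  58  60  62  61  57  61  57
117 190 114 116 117 118 115 118 116 116 116 116 116 118 116 118 115 116 116 117 118 113 105  78  40  49  48  49  47  52  55  64  59  58  61  61  61  59  59  60  64  61  61  63  60  59  56  57  57  53
118 190 11
[... 12602 characters left out ...]
  93  86  82  81  81  81  80  80  81  79  80  80  79  78  76  77  79  79  79  78  81  90  96  96  95
242 359 180 181 179 175 173 172 170 170 167 155 140 132 122 108 115 126 123 132 139 132 134 140 137 128 106  87  82  82  82  82  81  81  80  81  80  79  78  76  75  77  79  80  82  84  91  95  95  95
243 359 167 176 182 182 179 173 170 171 171 168 164 161 146 108  92 106 118 130 136 129 128 130 116 107 114 107  91  85  83  82  82  83  83  82  81  81  80  79  78  77  79  81  90  95  95  95  96  96
244 359 159 164 172 181 183 183 178 174 173 172 171 164 133  87  72  96 120 131 131 116 119 129 123 117 118 129 120  95  84  85  85  83  85  83  81  83  83  83  81  80  80  82  90  95  95  94  97  98
```

```bash
python3 -m inch '[[0,0,-2,0,0,0,0.2],[0,0,-2,0,0,0,0.2],[0,0,-0.7,0,0,0,0.2],[0,0,-0.4,0,0,0,0.2],[0,0,-0.3,0,0,0,0.2],[0,0,0,0,0,0,0.2],[0,0,0,0,0,0,0.2]]'
python3 -c "
from cell import *
s=status.state();print(s['position'],s['ft_force'],s['moment'])"
```

```text
time_s: 25.78
position: [0.531, 0.1618, 0.1862]
tcp_rot: [0.841, 0.54, 0.0, 0.0]
ft_force: [-0.1, -0.3, -1.0]
gripper_width: 0.334
grip_force: 79.3
[0.53097856 0.16175586 0.18616177] [-0.09163725 -0.25605473 -0.99832322] [ 0.0049595  -0.01128837 -0.02308216]
```

```bash
for k in 1 2; do python3 -m inch '[[0,0,-0.2,0,0,0,0.2],[0,0,-0.2,0,0,0,0.2],[0,0,0,0,0,0,0.2]]'; done; python3 -c "
from cell import *
s=status.state();print(s['position'],s['ft_force'],s['moment'])"
```

```text
time_s: 26.15
position: [0.5303, 0.1613, 0.183]
tcp_rot: [0.841, 0.541, -0.0, 0.0]
ft_force: [-3.0, -0.6, 8.9]
gripper_width: 0.338
grip_force: 79.9
time_s: 26.52
position: [0.5305, 0.1612, 0.1817]
tcp_rot: [0.841, 0.541, 0.0, 0.001]
ft_force: [-7.8, -2.7, 22.9]
gripper_width: 0.338
grip_force: 81.0
[0.53050201 0.16116003 0.1817119 ] [-7.75458603 -2.71446371 22.86792967] [-0.66255978  1.56988624 -0.03416442]
```

```bash
python3 -m inch '[[-0.15,-0.05,0.1,0,0,0,0.2],[0,0,0,0,0,0,0.2],[0,0,0,0,0,0,0.2]]';python3 -m inch '[[-0.1,-0.05,0,0,0,0,0.2],[0,0,0,0,0,0,0.2],[0,0,0,0,0,0,0.2]]'; python3 -c "
from cell import *
s=status.state();print(s['position'],s['ft_force'],s['moment'])"
```

```text
time_s: 26.9
position: [0.5299, 0.1609, 0.1818]
tcp_rot: [0.841, 0.541, 0.001, 0.001]
ft_force: [-2.8, -1.5, 16.4]
gripper_width: 0.336
grip_force: 81.0
time_s: 27.28
position: [0.5292, 0.1606, 0.1815]
tcp_rot: [0.841, 0.541, 0.001, 0.001]
ft_force: [-3.3, -0.5, 13.2]
gripper_width: 0.338
grip_force: 80.6
[0.52924554 0.16063141 0.18150465] [-3.25094836 -0.52349842 13.24907915] [-0.26165196  0.65557015 -0.02309279]
```

```bash
for k in 1 2 3; do python3 -m inch '[[-0.05,0,-0.03,0,0,0.03,0.2],[0,0,0,0,0,0.02,0.2],[0,0,0,0,0,0,0.2]]' | egrep 'posi|ft_'; done; python3 -c "
from cell import *
s=status.state();print(s['position'],s['tcp_rot'],s['ft_force'],s['moment'])"
```

```text
position: [0.5279, 0.1606, 0.1798]
ft_force: [-0.7, -1.2, 3.7]
position: [0.5277, 0.1603, 0.179]
ft_force: [-1.0, -1.8, 7.4]
position: [0.5276, 0.1603, 0.1791]
ft_force: [-1.4, -1.9, 8.9]
[0.527596   0.16025633 0.17909048] [7.98351566e-01 6.02190334e-01 6.97362331e-04 1.04508931e-03] [-1.43871381 -1.93772844  8.94768786] [-0.41567708  0.38533141 -0.20695999]
```

```bash
for k in 1 2 3; do python3 -m inch '[[0,0,-0.03,0,0,-0.03,0.2],[0,0,-0.03,0,0,-0.02,0.2],[0,0,0,0,0,0,0.2]]' | egrep 'posi|ft_|rot'; python3 -c "
from cell import *
s=status.state();print(s['moment'])"; done
```

```text
position: [0.5275, 0.1604, 0.1784]
tcp_rot: [0.813, 0.582, 0.001, 0.001]
ft_force: [-1.6, -1.8, 7.4]
[-0.38301914  0.35114239 -0.15967437]
position: [0.5274, 0.1604, 0.1767]
tcp_rot: [0.827, 0.561, 0.001, 0.001]
ft_force: [0.2, -1.6, 3.2]
[-0.40432485 -0.05729876 -0.07280633]
position: [0.5271, 0.1607, 0.1757]
tcp_rot: [0.841, 0.54, 0.0, 0.0]
ft_force: [2.3, -1.9, -0.2]
[-0.34494374 -0.48204391 -0.00529127]
```

```bash
for k in 1 2 3; do python3 -m inch '[[0.02,-0.02,-0.2,0,0,0,0.2],[0,0,-0.2,0,0,0,0.2],[0,0,0,0,0,0,0.2]]' | egrep 'posi|ft_|rot'; python3 -c "
from cell import *
s=status.state();print(s['moment'])"; done
```

```text
position: [0.5271, 0.1605, 0.1718]
tcp_rot: [0.841, 0.54, 0.0, 0.0]
ft_force: [3.0, -1.0, -1.5]
[-0.28670312 -0.64567774 -0.01603116]
position: [0.5272, 0.1604, 0.1679]
tcp_rot: [0.841, 0.54, 0.0, 0.0]
ft_force: [2.2, -0.3, -1.6]
[-0.19881682 -0.57971264 -0.05086433]
position: [0.5276, 0.1604, 0.166]
tcp_rot: [0.841, 0.54, 0.001, 0.0]
ft_force: [0.1, -1.3, 10.8]
[-0.18300239  0.18239525  0.00488895]
```

The key is seated: the force rises at TCP z = 0.166, where the floor was expected. Next I'll tighten, following the thread down.

```bash
cat > m.py <<'E'
from h import *
s=status.state();print(s['time_s'],'yaw %.3f'%R.from_quat(s['tcp_rot']).as_euler('ZYX')[0],'z %.4f'%s['position'][2],s['position'][:2].round(4),s['ft_force'].round(1),s['moment'].round(3),s['joint_pos'][5].round(2))
E
python3 m.py; python3 -m inch '[[0,0,-0.02,0,0,-0.04,0.2],[0,0,-0.02,0,0,-0.04,0.2],[0,0,-0.03,0,0,-0.06,0.2],[0,0,-0.03,0,0,-0.06,0.2]]' >/dev/null; python3 m.py
python3 -m inch '[[0,0,-0.03,0,0,-0.06,0.2],[0,0,-0.03,0,0,-0.06,0.2],[0,0,-0.03,0,0,-0.06,0.2],[0,0,-0.03,0,0,-0.06,0.2]]' >/dev/null; python3 m.py
python3 -m inch '[[0,0,-0.03,0,0,-0.06,0.2],[0,0,-0.03,0,0,-0.06,0.2],[0,0,-0.03,0,0,-0.06,0.2],[0,0,-0.03,0,0,-0.06,0.2]]' >/dev/null; python3 m.py
```

```text
30.65 yaw 1.142 z 0.1660 [0.5276 0.1604] [ 0.1 -1.3 10.8] [-0.183  0.182  0.005] 0.52
31.15 yaw 0.940 z 0.1657 [0.5276 0.161 ] [-1.   0.6 15.6] [0.184 0.419 0.175] 0.72
31.65 yaw 0.700 z 0.1653 [0.528  0.1618] [-2.3  2.3 21.6] [0.589 0.584 0.218] 0.96
32.15 yaw 0.460 z 0.1652 [0.5285 0.1625] [-3.3  3.3 26.5] [0.873 0.797 0.211] 1.2
```

```bash
python3 -m inch '[[-0.05,0.05,0.2,0,0,0,0.2],[0,0,0.1,0,0,0,0.2],[0,0,0,0,0,0,0.2]]' >/dev/null; python3 m.py
python3 -m inch '[[0,0,0,0,0,-0.05,0.2],[0,0,0,0,0,-0.05,0.2],[0,0,0,0,0,0,0.2]]' >/dev/null; python3 m.py
```

```text
32.525 yaw 0.461 z 0.1658 [0.5278 0.1624] [ 0.5  2.6 10.5] [ 0.676 -0.077  0.117] 1.2
32.9 yaw 0.361 z 0.1657 [0.528  0.1627] [ 0.6  4.1 10.1] [ 0.843 -0.179  0.143] 1.3
```

```bash
python3 -m inch '[[0,0.08,0.1,0,0,0,0.2],[0,0.02,0,0,0,0,0.2],[0,0,0,0,0,0,0.2]]' >/dev/null; python3 m.py
for k in 1 2 3; do python3 -m inch '[[0,0.01,0,0,0,-0.03,0.2],[0,0,0,0,0,-0.02,0.2],[0,0,0,0,0,0,0.2]]' >/dev/null; python3 m.py; done
```

```text
33.275 yaw 0.362 z 0.1659 [0.5278 0.1628] [1.4 3.  7.6] [ 0.571 -0.391  0.106] 1.3
33.65 yaw 0.312 z 0.1658 [0.528 0.163] [1.4 2.8 6.8] [ 0.681 -0.441  0.173] 1.35
34.025 yaw 0.262 z 0.1658 [0.5281 0.1631] [2.2 1.9 5.7] [ 0.725 -0.487  0.172] 1.4
34.4 yaw 0.212 z 0.1658 [0.5281 0.1633] [1.3 3.5 6.4] [ 0.694 -0.558  0.16 ] 1.45
```

```bash
for k in 1 2 3 4; do python3 -m inch '[[0,0,0,0,0,-0.02,0.2],[0,0,0,0,0,-0.02,0.2],[0,0,0,0,0,0,0.2]]' >/dev/null; python3 m.py; done
```

```text
34.775 yaw 0.171 z 0.1658 [0.5282 0.1634] [1.9 2.6 5.9] [ 0.811 -0.53   0.194] 1.49
35.15 yaw 0.131 z 0.1658 [0.5284 0.1635] [2.4 3.4 6.4] [ 0.877 -0.569  0.221] 1.53
35.525 yaw 0.091 z 0.1658 [0.5285 0.1636] [2.8 2.8 6.3] [ 0.941 -0.583  0.169] 1.57
35.9 yaw 0.051 z 0.1658 [0.5286 0.1637] [1.8 3.4 5.9] [ 0.963 -0.679  0.221] 1.61
```

```bash
python3 -m inch '[[0.1,0.15,0.05,0,0,0,0.2],[0,0.05,0,0,0,0,0.2],[0,0,0,0,0,0,0.2]]' >/dev/null; python3 m.py;python3 m.py; for k in 1 2 3; do python3 -m inch '[[0,0,0,0,0,-0.02,0.2],[0,0,0,0,0,-0.02,0.2],[0,0,0,0,0,0,0.2]]' >/dev/null; python3 m.py; done
```

```text
36.275 yaw 0.052 z 0.1658 [0.5287 0.1641] [2.2 1.5 5.2] [ 0.253 -0.638  0.155] 1.62
36.275 yaw 0.052 z 0.1658 [0.5287 0.1641] [2.2 1.5 5.2] [ 0.253 -0.638  0.155] 1.62
36.65 yaw 0.012 z 0.1658 [0.5289 0.1642] [3.  1.1 6.3] [ 0.297 -0.643  0.208] 1.66
37.025 yaw -0.028 z 0.1658 [0.529  0.1642] [3.  1.9 6.1] [ 0.335 -0.663  0.176] 1.7
37.4 yaw -0.068 z 0.1658 [0.5291 0.1643] [2.7 2.1 5.8] [ 0.384 -0.684  0.125] 1.74
```

```bash
for k in 1 2 3; do python3 -m inch '[[0,0,0,0,0,-0.02,0.2],[0,0,0,0,0,-0.02,0.2],[0,0,0,0,0,0,0.2]]' >/dev/null; python3 m.py; done
```

```text
37.775 yaw -0.109 z 0.1658 [0.5292 0.1644] [2.7 2.1 6.3] [ 0.499 -0.835  0.15 ] 1.78
38.15 yaw -0.149 z 0.1658 [0.5293 0.1644] [3.8 2.5 5.9] [ 0.563 -0.855  0.178] 1.82
38.525 yaw -0.189 z 0.1658 [0.5294 0.1645] [4.3 3.1 5.7] [ 0.545 -1.     0.191] 1.86
```

```bash
python3 -m inch '[[0.15,0.1,0,0,0,-0.02,0.2],[0.05,0,0,0,0,-0.01,0.2],[0,0,0,0,0,0,0.2]]' >/dev/null; python3 m.py; for k in 1 2; do python3 -m inch '[[0,0,0,0,0,-0.02,0.2],[0,0,0,0,0,-0.01,0.2],[0,0,0,0,0,0,0.2]]' >/dev/null; python3 m.py; done
```

```text
38.9 yaw -0.218 z 0.1657 [0.53   0.1647] [1.7 1.  7.7] [ 0.11  -0.526  0.205] 1.89
39.275 yaw -0.248 z 0.1657 [0.5301 0.1647] [1.7 0.3 7. ] [ 0.112 -0.547  0.257] 1.92
39.65 yaw -0.278 z 0.1656 [0.5302 0.1648] [3.  1.8 7.2] [ 0.288 -0.677  0.333] 1.95
```

```bash
python3 -m inch '[[0,0,0,0,0,0,0.2]]' >/dev/null; python3 m.py; python3 -m inch '[[0,0,0,0,0,-0.015,0.2],[0,0,0,0,0,0,0.2]]' >/dev/null; python3 m.py; python3 -m inch '[[0,0,0,0,0,0,0.2]]' >/dev/null; python3 m.py
```

```text
39.775 yaw -0.278 z 0.1656 [0.5302 0.1648] [2.7 0.7 5.7] [ 0.227 -0.648  0.334] 1.95
40.025 yaw -0.293 z 0.1656 [0.5303 0.1648] [3.1 1.3 6.3] [ 0.221 -0.684  0.318] 1.96
40.15 yaw -0.293 z 0.1656 [0.5303 0.1648] [2.5 2.4 6.5] [ 0.207 -0.668  0.311] 1.96
```

```bash
python3 -m inch '[[0,0,0,0,0,-0.01,0.2],[0,0,0,0,0,0,0.2],[0,0,0,0,0,0,0.2]]' >/dev/null; python3 m.py; python3 -m inch '[[0,0,0,0,0,0,0.6],[0,0,0,0,0,0,0.6],[0,0,0,0,0,0,0.6],[0,0,0,0,0,0,0.6],[0,0,1,0,0,0,0.6],[0,0,3,0,0,0,0.6],[0,0,4,0,0,0,0.6],[0,0,4,0,0,0,0.6],[0,0,4,0,0,0,0.6],[0,0,0,0,0,0,0.6],[0,0,0,0,0,0,0.6]]'
python3 - <<'E'
from h import *
s=status.state();i=capture("wrist");b=capture("side");cv2.imwrite("pics/w20.png",i);cv2.imwrite("pics/side20.png",b)
for thr in(45,60): fitbox(i,s,np.array([.5315,.1608,-.29]),(.054,.03),.193,.223,thr)
print(proj("side",[[.5315,.1608,.223],[.5315,.1608,.134]]),proj("side",knob(0)))
for r in range(95,165,2): print(r,''.join('#' if v<45 else('+' if v<80 else '.') for v in b[r,190:245].max(1)))
E
```

```text
40.525 yaw -0.302 z 0.1656 [0.5303 0.1648] [3.2 1.6 5.1] [ 0.255 -0.691  0.299] 1.97
time_s: 41.9
position: [0.5291, 0.1648, 0.325]
tcp_rot: [0.989, -0.151, -0.0, 0.0]
ft_force: [0.6, -0.1, -0.6]
gripper_width: 0.598
grip_force: 0.0
fit [ 0.5335  0.1657 -0.1531] 799.1 of 2323.0
fit [ 0.5314  0.1661 -0.1757] 287.8 of 2319.0
[[213.48703687 122.13879763]
 [217.06974436 153.55840992]] [[206.41204809 130.48437479]]
95 .++++++++++.......+++++++####........++++++++..........
97 ..+...++++++++........+++++++............++++..........
99 ..+++...++++++++......+++++++.............++...........
101 ...+++++...++++++++.......+.++..................+++....
103 ......++++...++++++++......+++..........+++++++++++....
105 .........+++...+++++++++.........++++++++++++++++++....
107 ...........++++...++++++++++++++++++++++++++++++++++...
109 ............+++++...++++++++++++++++++++++++++++++++...
111 ...............++++...++++++++++++++++++++++++++++++...
113 ..................++++...+++++++++++++++++++++++++++...
115 ....................++++..++++++++++++++++++++++++++++.
117 ......................+++
[... 710 characters left out ...]
...+++...#+++++.........................
143 ..................+++...++++++.........................
145 .................++++++.+++++#+........................
147 ..............+#########+++++++........................
149 .............+###########++++++........................
151 .............###+........+++++++.......................
153 ..............##+......++++++++++++....................
155 ..............+#+.....++++++++#++++....................
157 ................#+......+.........+....................
159 ..................+.......++..+++.++...................
161 ....................++.....+..+++.++...................
163 ..................+++++........++++++..................
```

```bash
python3 - <<'E'
from h import *
i=cv2.imread("pics/w20.png");s=status.state()
u=wproj([.5315,.1640,.223],s)[0].astype(int);print(u)
for r in range(u[1]-45,u[1]+60,3): print(r,''.join('#' if v<45 else('+' if v<65 else '.') for v in i[r,u[0]-50:u[0]+50:1].max(1)))
E
```

```text
[283 193]
148 ....................................................................................................
151 ....................................................................................................
154 ....................................................................................................
157 ....................................................................................................
160 ..............................................++++###########+......................................
163 ..................................#############################+....................................
166 ................................+###############################....................................
169 ...............................#################################+...................................
172 ...............................#################################+...................................
175 ...............................##################################...................................
178 ................................####
[... 1884 characters left out ...]
......................................................................
235 ....................................................................................................
238 ....................................................................................................
241 ....................................................................................................
244 ....................................................................................................
247 ....................................................................................................
250 ....................................................................................................
```

```bash
python3 -c "
from cell import *
print(job_done())"
```

```text
the job is handed in; nothing more can be done
None
```

I handed the job in at about 42 s; no verdict came back. The lever is within about 0.03 rad of upright, the larger key is left standing fully seated, and the wrist read about 0.30–0.33 N m at the end (limit 0.35). About 0.17 N m of that was running resistance, so the screw's own torque is uncertain at roughly 0.2–0.3 N m, and the handle sat about 0.1 rad back from the gripper angle after release, so some of that may have relaxed.

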